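Clamp a jar in the one-handed cook's vice board

ROBOT

A 6-joint arm with a two-finger parallel gripper is mounted at the origin on a cart in front of the work surface, level with it; the furniture and walls round the work are solid. World frame = base frame: x ahead of the robot, y to its left, z up, the work surface at z = 0. Lengths are in m, angles in rad, forces in N, time in s.
With the tool pointing down it reaches from about 0.275 to 1 m from the base axis. Payload 8.4 kg.
Tool frame: the origin (TCP) lies on the centre line of the jaws, within the pads' length; the fingertips stand 17 mm ahead of it and the grasp point (between the pads) lies 2 mm behind it (bot.tcp_to_tips is the z of the fingertips in the tool frame, in m); z points along the fingers, y is the line along which they close (so a half turn about z gives the same grasp; the last joint's range is limited). The gripper opens to 85 mm and grips with 20 to 120 N. Pads are 22 mm wide; open, the fingers measure 114 mm over their backs; the gripper's body (76 mm by 85 mm) begins 54 mm behind the grasp point. The pads swing forward as they close: fully open they stand 13 mm farther back than shut.
Start: joints at [-1.205, 0.353, 1.633, -0, 1.155, -0.002], TCP at [0.225, -0.583, 0.248] pointing down, gripper open.
Joint ranges: [-2.63, 2.63], [-0.92, 2.1], [0.06, 2.66], [-1.3, 4.44], [0, 2.69], [-3.02, 3.02]. Speed limits (rad/s): [2.22, 2.22, 2.79, 3.14, 3.14, 3.14].

INTERFACE

Orientations are given as a unit quaternion [x, y, z, w].
In Python, from workcell import bot, hand, kinematics, get_obs, vision, hand_in gives the robot as it stands. The module is installed in compiled form; this text tells all that it offers. Calls block until the motion is done:
- bot.reach(position, orientation): joint-space move of the TCP to a pose.
- bot.servo_line(position, ori=None, velocity=0.15): straight line of the TCP; ori=None keeps the orientation; velocity is the mean speed in m/s.
- bot.goto_joints(angles): joint-space move.
- hand.move_gripper(opening, strength=None): finger opening in m; strength is the grip in N (None keeps the last); returns when the fingers have stopped.
- bot.dwell(seconds).
- kinematics.solve_ik(position, orientation): joint angles nearest the present ones, or None.
- get_obs(): the state.
- vision.read_camera(name): name is "scene" or "side" or "wrist"; returns a dict with "frame" (420x560x3 uint8, red, green, blue), "intrinsics" (3x3 intrinsics, pixels), "view" (4x4, takes a point from world to camera coordinates). Camera axes: x right, y down, z forward; pixel columns grow to the right and rows downward; lengths in m; the calibration is good to about 2 mm. A picture is of the moment at which its call begins. There is no depth.
A pose or a line that the arm cannot do raises bot.IKError and nothing moves.
- hand_in(): hands the job in; it is judged then, once.
The state is a dict: "time_s": time; "joint_pos": joint angles; "joint_vel": joint speeds; "joint_efforts": joint torques, N m; "position": TCP position; "orientation": TCP orientation; "wrist_force": force on the tool from outside, world axes, zero at the start; "ft_torque": the same for the moment, N m; "gripper_width": finger opening in m; "grip_force": force on a finger pad.
Only numpy, scipy, OpenCV 4.12 (cv2) and the standard library are available. Lean on these libraries where they do the work, as an engineer would, in place of code of your own. Each camera call takes 0.05 s, during which the arm holds its last target. There are 200 camera calls.

TASK

Clamp the red-lidded jar in the vice board so that it can be opened with one hand: stand it upright on the board in the fixed V jaw, squeeze the red lever and keep it squeezed while you slide the jaw along until its spring pad presses on the jar, then let the lever go and ease the jaw on towards the jar until the pawl drops into a notch and locks it. Neither crush the jar with the pad nor force the pawl against its notches, and leave the other things on the worktop alone.

Things in the scene. Friction and masses are not known exactly. Their poses are not given: they have to be found in the camera images.
- board: Beech vice board, 160 x 360 x 22 mm, screwed down. Origin under its centre, z up, its top 22 mm above the origin. Its y axis is the sliding direction: the fixed white V jaw stands at the +y end, the sliding jaw comes from the -y end. The near long edge (-x) carries the notched strip.
- seat (a point): Point on the board's top surface below the axis of the jar when it is fully nested in the V jaw (board frame x 0, y +85 mm). The V jaw is 45 mm high above the board's top and opens to -y, its smooth grey faces lie 40 degrees off square to y.
- jar: Closed glass jar with a red lid, 100 mm high; body 60 to 65 mm across (slightly facetted), lid 65 mm across over the top 12 mm: take it by the lid; about 0.3 kg. Origin at the centre of its underside, z up. It starts standing on the worktop, right of the board.
- grip (a point): On the sliding jaw, the midpoint between the two faces that the fingers pinch when the lever is squeezed home, 75 mm above the board's top; axes as the board's. 19 mm behind it (-y) is the back of the fixed grey upright grip. Both grips are 30 mm wide across the board and reach 92 mm above its top; the jaw plate in front is only 50 mm high. The released pad's face is 81 mm ahead (+y).
- jaw (a joint): Position of the sliding jaw along the board (m), grows towards the V jaw: board-frame y of the pad's face when the pad is not pressed in. The jaw starts parked between -0.06 and -0.02 and runs from -0.065 to 0.083; the pad meets a fully nested jar at about 0.053. It runs stiffly, with about 7.5 N of drag, and stays where it is left.
- lever (a joint): Angle of the red squeeze lever (rad): 0 = lever free and pawl right down in a notch (or in the long parking slot); about 0.12 = pawl standing on top of a tooth; 0.22 = squeezed home, pawl clear of the teeth (clear from 0.13 up). It is squeezed backwards (-y), towards the grey grip, and its spring takes 5 to 12 N at the height of the grip point.
- pad (a joint): How far the spring pad on the sliding jaw is pressed in (m): 0 = released, 0.026 = hard against its stop. It pushes with 4.5 N at first and 0.11 N more for each mm.
- pad_face: The black face of the spring pad, 74 mm wide, 30 mm high, centred 31 mm above the board's top. Origin moves with the pad: on the board's top surface, straight below the pad's face.
- pawl: The steel pawl at the near side of the jaw, fixed to the lever; a tooth 3.5 mm wide that drops 5 mm deep between the teeth of the strip. Origin on the lever's pivot pin; the tooth is 43 mm further along +y.
- rail: Steel rail (16 x 270 x 4 mm) along the board's near edge, origin under its centre. It carries a strip with a long parking slot, where the jaw starts, then seven square teeth at 16 mm pitch with 5.5 mm gaps; the lowered pawl stops the jaw both ways. The strip is screwed on through long slots: where its gaps lie differs by up to 8 mm either way from board to board and is not reported.
- tin: Bystander: food tin, 76 mm across, 58 high, at the back left. Origin at the centre of its underside.
- spice_a: Bystander: spice jar, 46 mm across, 106 high, at the back. Origin at the centre of its underside.
- spice_b: Bystander: spice jar, 46 mm across, 106 high, at the back. Origin at the centre of its underside.
- mug: Bystander: white spotted mug, 82 mm across, 91 high, at the back. Origin at the centre of its underside.
- timer: Bystander: red and white kitchen timer, 69 mm across, 54 high, in front of the sink. Origin at the centre of its underside.
- garlic: Bystander: garlic bulb, 60 mm across, in front of the sink. Origin at the centre of its underside.
- tomato: Bystander: tomato, 70 mm across, in front of the sink. Origin at the centre of its underside.
- lever_front (a point): Front (+y) face of the red lever at the height of grip, where the front finger presses. It is 31 mm ahead of grip with the lever free and about 19 mm when squeezed home, so the pinch narrows from 50 to 38 mm. Below the top of the jaw plate there is little room: keep fingertips 52 mm or more above the board's top.

How it is judged:
By the outcome, as a careful person would: the job done as asked, in the order asked, and still so for the second after the job is handed in, with the robot touching nothing.
It also fails if it takes over 66 s, if anything falls off the work surface, if the arm or the gripper's body presses on something with over 40 N, if the wrist force passes 120 N, or if a joint passes its speed limit or range.

## Working session

There is one attempt and no reset: what is moved stays moved. The work goes in short steps, each a Python script; the robot and the scene stay as the last script left them, time stands still between calls to the robot, and variables do not carry over. Pictures are saved under pics/ and viewed, at most 10 in all, crops included, and the job is handed in when it is done.

```bash
mkdir -p pics; ls
python3 - <<'E'
from workcell import *
import cv2,numpy as np
ims=[]
for n in ("scene","side"):
    r=vision.read_camera(n); cv2.imwrite(f"pics/{n}0.png",r["frame"][:,:,::-1]); np.savez(f"{n}0.npz",**r)
    V=np.array(r["view"]);print(n,np.linalg.inv(V)[:3].round(3).tolist(),np.array(r["intrinsics"]).round(1).tolist())
o=get_obs();print({k:np.round(v,3).tolist() for k,v in o.items()}, bot.tcp_to_tips)
E
```

```text
pics
scene [[0.636, -0.501, 0.587, -0.38], [-0.772, -0.411, 0.485, -1.032], [-0.002, -0.761, -0.648, 1.181]] [[523.0, 0.0, 277.6], [0.0, 523.0, 207.9], [0.0, 0.0, 1.0]]
side [[-0.273, -0.731, 0.626, -0.467], [-0.962, 0.209, -0.175, 0.125], [-0.003, -0.65, -0.76, 1.431]] [[499.1, 0.0, 276.6], [0.0, 499.1, 216.0], [0.0, 0.0, 1.0]]
{'time_s': 0.1, 'joint_pos': [-1.205, 0.354, 1.634, -0.0, 1.155, -0.002], 'joint_vel': [-0.002, -0.003, -0.003, -0.002, 0.002, -0.0], 'joint_efforts': [-0.0, -60.636, -34.282, 0.0, 0.004, 0.0], 'position': [0.225, -0.583, 0.248], 'orientation': [0.983, 0.183, -0.0, -0.001], 'wrist_force': [0.314, -0.079, 1.225], 'ft_torque': [-0.002, 0.021, 0.049], 'grip_force': 0.0, 'gripper_width': 0.085} 0.017
```

View pics/scene0.png

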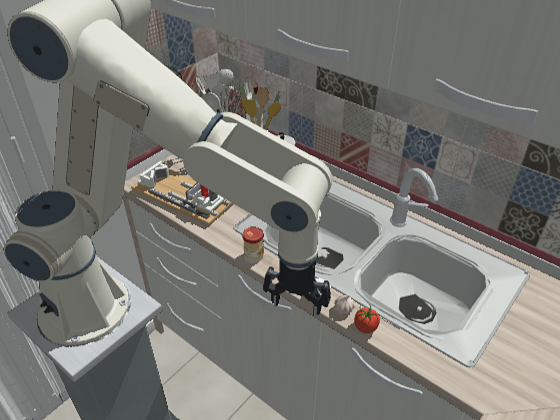

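View pics/side0.png

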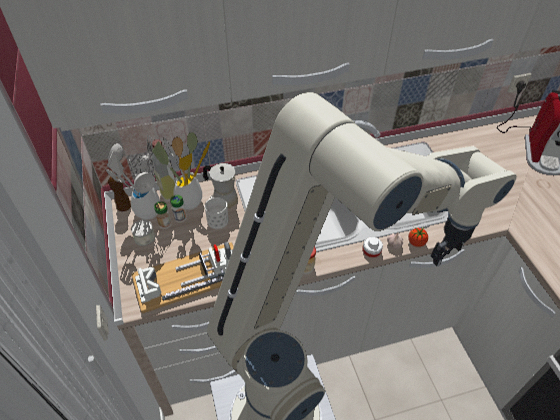

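The scene view shows the board at about (185,190) and the jar lid at (254,233). The side view shows the V jaw at (148,285), the sliding jaw at (213,262) and the arm hiding the jar. I'll cast rough positions next and check the wrist camera mount.

```bash
cat > h.py <<'E'
import numpy as np,cv2
from workcell import *
from scipy.spatial.transform import Rotation as R
def cam(n,save=None):
    r=vision.read_camera(n)
    if save: cv2.imwrite(f"pics/{save}.png",r["frame"][:,:,::-1]); np.savez(f"{save}.npz",**r)
    return r
def ray(r,px):
    c=np.linalg.inv(r["view"]); d=c[:3,:3]@np.linalg.inv(r["intrinsics"])@[px[0],px[1],1.]
    return c[:3,3],d/np.linalg.norm(d)
def plane(r,px,z):
    o,d=ray(r,px); return o+d*(z-o[2])/d[2]
def tri(rays):
    A=sum(np.eye(3)-np.outer(d,d) for o,d in rays); b=sum((np.eye(3)-np.outer(d,d))@o for o,d in rays)
    p=np.linalg.solve(A,b); return p,max(np.linalg.norm(np.cross(p-o,d)) for o,d in rays)
def proj(r,p):
    q=r["view"][:3,:3]@p+r["view"][:3,3]; u=r["intrinsics"]@q; return u[:2]/u[2]
def down(yaw):  # tool z down, tool y axis at world angle yaw
    y=np.array([np.cos(yaw),np.sin(yaw),0]); z=np.array([0,0,-1.]); x=np.cross(y,z)
    return R.from_matrix(np.c_[x,y,z]).as_quat()
E
python3 - <<'E'
from h import *
s=dict(np.load("scene0.npz"));d=dict(np.load("side0.npz"))
for n,px,z in (("lid",(254,233),.1),("board",(185,190),.022)): print(n,plane(s,px,z).round(3))
for n,px,z in (("V",(148,285),.05),("jaw",(213,262),.08)): print(n,plane(d,px,z).round(3))
w=cam("wrist"); o=get_obs()
c=np.linalg.inv(w["view"]); T=R.from_quat(o["orientation"]).as_matrix()
print((T.T@(c[:3,3]-o["position"])).round(3),(T.T@c[:3,:3]).round(3).tolist(),w["intrinsics"].round(0).tolist())
for p in ([.45,.2,.4],[.45,.05,.4]):
  for y in (0,np.pi/2,-np.pi/2,np.pi):
    print(p,y,kinematics.solve_ik(p,down(y)))
E
```

```text
lid [ 0.463 -0.243  0.1  ]
board [0.536 0.153 0.022]
V [0.5  0.29 0.05]
jaw [0.51 0.07 0.08]
[ 0.068  0.    -0.125] [[-0.0, -0.963, -0.271], [1.0, -0.0, -0.001], [0.001, -0.271, 0.963]] [[345.0, 0.0, 281.0], [0.0, 345.0, 212.0], [0.0, 0.0, 1.0]]
[0.45, 0.2, 0.4] 0 [ 4.15178286e-01  2.41136904e-02  1.70612082e+00 -4.44089210e-16
  1.41135814e+00  4.15178286e-01]
[0.45, 0.2, 0.4] 1.5707963267948966 [ 4.15178286e-01  2.41136904e-02  1.70612082e+00 -4.44089210e-16
  1.41135814e+00 -1.15561804e+00]
[0.45, 0.2, 0.4] -1.5707963267948966 [ 4.15178286e-01  2.41136904e-02  1.70612082e+00 -4.44089210e-16
  1.41135814e+00  1.98597461e+00]
[0.45, 0.2, 0.4] 3.141592653589793 [ 4.15178286e-01  2.41136904e-02  1.70612082e+00 -4.44089210e-16
  1.41135814e+00 -2.72641437e+00]
[0.45, 0.05, 0.4] 0 [ 1.07344269e-01 -4.59581940e-02  1.77528483e+00 -4.44089210e-16
  1.41226602e+00  1.07344269e-01]
[0.45, 0.05, 0.4] 1.5707963267948966 [ 1.07344269e-01 -4.59581940e-02  1.77528483e+00 -4.44089210e-16
  1.41226602e+00 -1.46345206e+00]
[0.45, 0.05, 0.4] -1.5707963267948966 [ 1.07344269e-01 -4.59581940e-02  1.77528483e+00 -4.44089210e-16
  1.41226602e+00  1.67814060e+00]
[0.45, 0.05, 0.4] 3.141592653589793 None
```

Run:
```python
from h import *
q=down(np.pi/2)
for i,y in enumerate((-.16,0.04,.2)):
    bot.reach([.47,y,.40 if i==0 else .36],q); bot.dwell(.15); cam("wrist",f"w{i}"); print(get_obs()["time_s"])
ims=[cv2.imread(f"pics/w{i}.png") for i in range(3)]
cv2.imwrite("pics/w01.png",np.vstack([ims[0],ims[1]])[::1])
```

```text
2.2083
3.2417
4.125
```

View pics/w1.png

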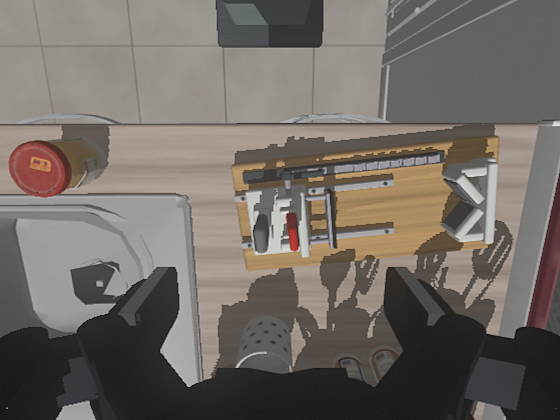

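View pics/w2.png

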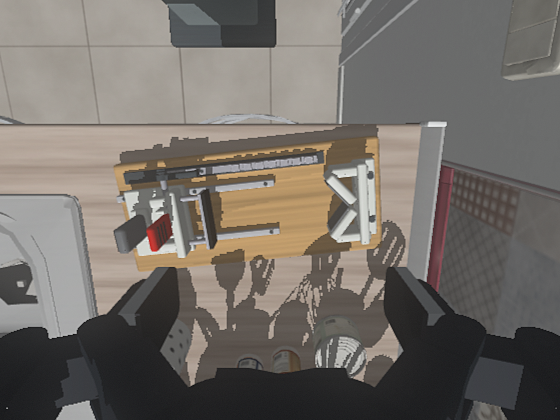

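w1 shows the lid at (40,168), the board corners at about (233,163), (499,135) and (247,270), the grey grip top at (262,230), the red lever at (293,230), the black pad at (330,218) and the V at (465,200). In w2 the same parts lie about 110 px to the left, and -y is on the left. Next I'll measure by masks and look at one zoomed crop.

Run:
```python
from h import *
W=[dict(np.load(f"w{i}.npz")) for i in range(3)]
def big(m):
    cs,_=cv2.findContours(m.astype(np.uint8),cv2.RETR_EXTERNAL,cv2.CHAIN_APPROX_NONE); return max(cs,key=cv2.contourArea)
def hsv(w): return cv2.cvtColor(w["frame"],cv2.COLOR_RGB2HSV)
lid=[]
for i in (0,1):
    h=hsv(W[i]).astype(int); m=((h[...,0]<6)|(h[...,0]>174))&(h[...,1]>150)&(h[...,2]>60)
    if i==1: m[:,150:]=0
    if i==0: m[:,400:]=0
    c=big(m);e=cv2.fitEllipse(cv2.convexHull(c)); lid.append(e); print("lid",i,np.round(e[0],1),np.round(e[1],1),cv2.boundingRect(c))
print("lid tri",tri([ray(W[i],lid[i][0]) for i in (0,1)]),[plane(W[i],lid[i][0],.1).round(4) for i in (0,1)])
for i in (1,2):
    h=hsv(W[i]).astype(int); m=(h[...,0]>8)&(h[...,0]<25)&(h[...,1]>125)&(h[...,2]>40)
    m[280:]=0; m[:,:110]=0; m[:,510:]=0
    m=cv2.morphologyEx(m.astype(np.uint8),cv2.MORPH_OPEN,np.ones((3,3)))
    c=cv2.convexHull(big(m))[:,0]
    P=np.array([plane(W[i],p,.022)[:2] for p in c.astype(float)],np.float32)
    r=cv2.minAreaRect(P); print("board",i,np.round(r[0],4),np.round(r[1],4),r[2]); print("corners px",np.round([proj(W[i],np.r_[p,.022]) for p in cv2.boxPoints(r)]).tolist())
a=cv2.imread("pics/w1.png")[125:275,225:505];b=cv2.imread("pics/w2.png")[125:275,105:385]
cv2.imwrite("pics/z.png",cv2.resize(np.vstack([a,b]),None,fx=2,fy=2,interpolation=cv2.INTER_CUBIC))
```

```text
lid 0 [237.8 181.1] [ 2.7 13.9] (233, 176, 10, 11)
lid 1 [-1901.7  -676.6] [ 252.3 4292.8] (42, 180, 22, 17)
lid tri (array([ 0.37677627, -0.15429964,  0.44757433]), np.float64(0.041245610657016034)) [array([ 0.4794, -0.215 ,  0.1   ]), array([-0.1154, -1.432 ,  0.1   ])]Traceback (most recent call last):
  File "<stdin>", line 17, in <module>
  File "<stdin>", line 4, in big
ValueError: max() iterable argument is empty
```

Run:
```python
from h import *
W=[dict(np.load(f"w{i}.npz")) for i in range(3)]
h=cv2.cvtColor(W[1]["frame"],cv2.COLOR_RGB2HSV)
for n,p in dict(lid=(60,178),lid2=(20,170),side=(78,160),beech=(360,210),beech2=(420,225),shadow=(270,262),top=(210,220),lever=(293,230)).items(): print(n,h[p[1],p[0]])
a=cv2.imread("pics/w1.png")[125:275,225:505];b=cv2.imread("pics/w2.png")[125:275,105:385]
cv2.imwrite("pics/z.png",cv2.resize(np.vstack([a,b]),None,fx=2,fy=2,interpolation=cv2.INTER_CUBIC))
```

```text
lid [  3 123 149]
lid2 [  2 140 146]
side [18 90 94]
beech [ 17 110 170]
beech2 [ 16 110 164]
shadow [ 17 107 174]
top [ 13  37 171]
lever [  2 181 166]
```

View pics/z.png

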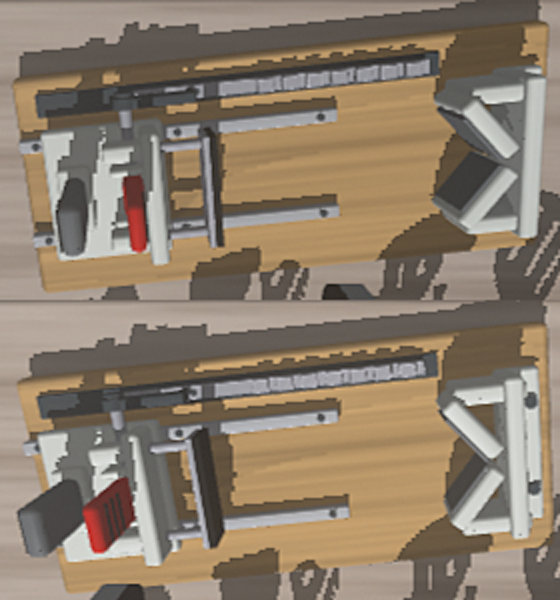

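Crop z: in the upper half (w1) the grey grip is at (72,215), the red lever at (135,215) and the pad bar at (212,185). In the lower half (w2) the strip's teeth run from x≈215 to 425 and the V opens at (445,450). I'll fix the mask thresholds.

Run:
```python
from h import *
W=[dict(np.load(f"w{i}.npz")) for i in range(3)]
def big(m):
    cs,_=cv2.findContours(m.astype(np.uint8),cv2.RETR_EXTERNAL,cv2.CHAIN_APPROX_NONE); return max(cs,key=cv2.contourArea)
def hsv(w): return cv2.cvtColor(w["frame"],cv2.COLOR_RGB2HSV)
lid=[]
for i in (0,1):
    h=hsv(W[i]).astype(int); m=((h[...,0]<7)|(h[...,0]>174))&(h[...,1]>100)&(h[...,2]>40)
    m[300:]=0
    m[:,(150 if i==1 else 330):]=0
    c=big(m);e=cv2.fitEllipse(cv2.convexHull(c)); lid.append(e); print("lid",i,np.round(e[0],1),np.round(e[1],1),cv2.boundingRect(c))
    P=np.array([plane(W[i],p,.098)[:2] for p in cv2.convexHull(c)[:,0].astype(float)],np.float32)
    print(cv2.minEnclosingCircle(P),cv2.fitEllipse(P))
print("lid tri",tri([ray(W[i],lid[i][0]) for i in (0,1)]))
box=[]
for i in (1,2):
    h=hsv(W[i]).astype(int); m=(h[...,0]>12)&(h[...,0]<22)&(h[...,1]>85)&(h[...,2]>40)
    m[285:]=0; m[:,:100]=0; m[:,510:]=0; m[:125]=0
    m=cv2.morphologyEx(m.astype(np.uint8),cv2.MORPH_OPEN,np.ones((3,3)))
    c=cv2.convexHull(big(m))[:,0]
    P=np.array([plane(W[i],p,.022)[:2] for p in c.astype(float)],np.float32)
    r=cv2.minAreaRect(P); print("board",i,np.round(r[0],4),np.round(r[1],4),r[2])
    b=cv2.boxPoints(r); b=b[np.argsort(np.arctan2(*(b-b.mean(0)).T))]; px=[proj(W[i],np.r_[p,.022]) for p in b.astype(float)];print(np.round(px).tolist()); box.append(px)
    # nearest hull px
    box[-1]=[c[np.argmin(np.linalg.norm(c-p,axis=1))].astype(float) for p in px]
for a,b in zip(*box): print("corner",a,b,tri([ray(W[1],a),ray(W[2],b)]))
```

```text
lid 0 [220.4 164.5] [50.9 52.1] (195, 139, 52, 52)
((0.459713339805603, -0.2359108328819275), 0.03246498107910156) ((0.45964381098747253, -0.23606058955192566), (0.06283888965845108, 0.06431470066308975), 43.68757629394531)
lid 1 [ 39.8 168.5] [54.3 64.2] (9, 141, 62, 56)
((0.4599216878414154, -0.2333333045244217), 0.03490591421723366) ((0.45926645398139954, -0.23323285579681396), (0.06321749091148376, 0.0699644461274147), 11.519448280334473)
lid tri (array([ 0.45954595, -0.23699278,  0.09261082]), np.float64(0.00018803053343058334))
board 1 [0.5235 0.1552] [0.1586 0.3551] 6.095180511474609
[[230.0, 163.0], [499.0, 134.0], [492.0, 247.0], [246.0, 271.0]]
board 2 [0.5237 0.1569] [0.1581 0.3554] 6.142158508300781
[[112.0, 164.0], [378.0, 135.0], [382.0, 247.0], [138.0, 272.0]]
corner [232. 166.] [114. 166.] (array([ 0.46724924, -0.02851273,  0.01692232]), np.float64(0.00032956721661835087))
corner [497. 136.] [375. 136.] (array([0.42784145, 0.32137241, 0.0219341 ]), np.float64(0.0003554661926212521))
corner [491. 246.] [377. 246.] (array([0.5784466 , 0.33264999, 0.0306988 ]), np.float64(0.0003750602239659284))
corner [248. 270.] [140. 271.] (array([ 0.62262964, -0.01129149,  0.01512568]), np.float64(0.00037873562005844366))
```

```bash
cat >> h.py <<'E'
YAW=np.radians(6.12); C=np.array([.5236,.156,0.0])
BR=R.from_euler("z",YAW).as_matrix()
def B(x,y,z=0): return C+BR@[x,y,z]      # board frame (origin under board) -> world
def inB(p): return BR.T@(np.array(p)-C)
QX=down(YAW); QY=down(YAW+np.pi/2)       # fingers close along board x / board y
def st():
    o=get_obs(); return dict(t=round(o["time_s"],2),B=inB(o["position"]).round(4).tolist(),F=(BR.T@o["wrist_force"]).round(2).tolist(),w=round(float(o["gripper_width"]),4),g=round(float(o["grip_force"]),1))
E
python3 - <<'E'
from h import *
q=QX; p=np.array([.4597,-.236,0])
bot.reach(p+[0,0,.17],q); print(st())
bot.servo_line(p+[0,0,.090],velocity=.12); print(st())
hand.move_gripper(.05,40); print(st())
bot.servo_line(p+[0,0,.26],velocity=.25); print(st())
s=B(0,.073); bot.reach(s+[0,0,.25],q); print(st()); cam("wrist","w3")
bot.servo_line(s+[0,0,.125],velocity=.15); print(st())
E
```

```text
{'t': 5.86, 'B': [-0.1047, -0.3825, 0.1704], 'F': [-0.19, -0.71, 0.24], 'w': 0.0855, 'g': 0.0}
{'t': 6.67, 'B': [-0.1049, -0.3831, 0.0905], 'F': [0.02, -0.02, 0.53], 'w': 0.0855, 'g': 0.0}
{'t': 7.01, 'B': [-0.1047, -0.3834, 0.0912], 'F': [-1.62, -0.11, 6.01], 'w': 0.063, 'g': 42.1}
{'t': 7.84, 'B': [-0.1062, -0.3824, 0.2587], 'F': [-0.69, 0.38, -4.82], 'w': 0.0632, 'g': 45.0}
{'t': 9.55, 'B': [0.0001, 0.072, 0.2499], 'F': [-0.1, 0.01, -4.61], 'w': 0.0632, 'g': 45.0}
{'t': 10.58, 'B': [0.0007, 0.0731, 0.1258], 'F': [-0.65, -0.62, -3.69], 'w': 0.063, 'g': 45.0}
```

```bash
cat >> h.py <<'E'
def guard(start,step,n,axis,thr,vel=.03,q=None):
    """step in the board frame until the force on the axis changes by thr"""
    f0=(BR.T@get_obs()["wrist_force"])[axis]; p=np.array(start,float); st_=np.array(step)
    for k in range(n):
        p=p+st_; bot.servo_line(B(*p),velocity=vel); f=(BR.T@get_obs()["wrist_force"])[axis]
        if abs(f-f0)>thr: break
    print("guard",k,p.round(4).tolist(),round(float(f-f0),2),st()); return p
E
python3 - <<'E'
from h import *
p=guard([0,.073,.125],[0,0,-.012],1,2,5,.08)
p=guard(p,[0,0,-.0007],8,2,3,.02)
p=p+[0,0,.001]; bot.servo_line(B(*p),velocity=.03); print(st())
p=guard(p,[0,.001,0],22,1,5,.025)
np.save("p.npy",p)
cam("wrist","w4")
E
```

```text
guard 0 [0.0, 0.073, 0.113] 3.86 {'t': 10.88, 'B': [0.0009, 0.0733, 0.1134], 'F': [2.25, 0.2, 0.17], 'w': 0.0629, 'g': 45.2}
guard 0 [0.0, 0.073, 0.1123] 5.57 {'t': 11.13, 'B': [0.001, 0.0734, 0.1133], 'F': [1.15, 0.56, 5.74], 'w': 0.063, 'g': 45.8}
{'t': 11.38, 'B': [-0.0003, 0.0729, 0.1133], 'F': [-1.14, 0.18, 0.84], 'w': 0.0634, 'g': 45.4}
guard 2 [0.0, 0.076, 0.1133] -5.11 {'t': 12.13, 'B': [-0.0002, 0.0756, 0.1138], 'F': [-2.35, -4.93, 8.41], 'w': 0.0631, 'g': 46.1}
```

Run:
```python
from h import *
p=np.array([0,.0755,.1155]); bot.servo_line(B(*p),velocity=.03); print(st())
p=guard(p,[0,.0015,0],14,1,6,.03)
np.save("p.npy",p)
cam("wrist","w5"); cam("side","s5")
```

```text
{'t': 12.43, 'B': [-0.0002, 0.0756, 0.1151], 'F': [0.64, -1.04, -4.29], 'w': 0.063, 'g': 45.0}
guard 12 [0.0, 0.095, 0.1155] -6.69 {'t': 15.68, 'B': [0.0008, 0.0946, 0.116], 'F': [3.46, -7.73, 1.32], 'w': 0.0633, 'g': 45.4}
```

View pics/w5.png

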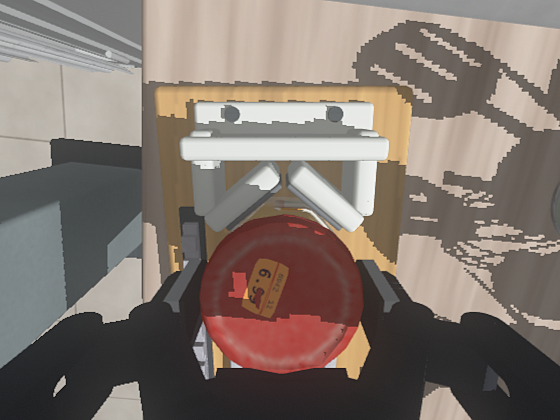

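w5 shows the jar's lid centred at about (281,293), just in front of the open V at (285,200). The TCP is further forward than expected, so I'll check whether the jar tilted in the fingers.

Run:
```python
from h import *
for n,dz in (("w3",.258+.0),("w4",.1235),("w5",.1255)):
    w=dict(np.load(n+".npz")); h=cv2.cvtColor(w["frame"],cv2.COLOR_RGB2HSV).astype(int)
    m=((h[...,0]<8)|(h[...,0]>174))&(h[...,1]>90)&(h[...,2]>30); 
    cs,_=cv2.findContours(m.astype(np.uint8),0,1); c=cv2.convexHull(max(cs,key=cv2.contourArea))
    P=np.array([inB(plane(w,p,dz))[:2] for p in c[:,0].astype(float)],np.float32)
    cam_=inB(np.linalg.inv(w["view"])[:3,3])
    print(n,cv2.fitEllipse(c)[0],cv2.boundingRect(c),np.round(cv2.minEnclosingCircle(P)[0],4),cv2.minEnclosingCircle(P)[1],np.round([P.min(0),P.max(0)],4).tolist(),cam_.round(3))
# V apex & white block back edge in board frame (top z .067): pixel checks
w=dict(np.load("w5.npz"))
for n,p,z in (("Vleft tip",(210,212),.067),("Vright tip",(362,212),.067),("apexL",(279,178),.067),("apexR",(290,178),.067),("board back L",(155,88),.022),("board back R",(412,88),.022)): print(n,inB(plane(w,p,z)).round(4))
```

```text
w3 (281.2070617675781, 292.5766906738281) (199, 213, 165, 161) [0.     0.0733] 0.0337301641702652 [[-0.031199999153614044, 0.03970000147819519], [0.030899999663233757, 0.10689999908208847]] [0.    0.14  0.375]
w4 (280.9811096191406, 292.7497253417969) (199, 213, 165, 160) [-0.0001  0.078 ] 0.0330684632062912 [[-0.031099999323487282, 0.045099999755620956], [0.03020000085234642, 0.11079999804496765]] [-0.     0.143  0.239]
w5 (281.1621398925781, 295.3785400390625) (199, 214, 165, 160) [0.001  0.0959] 0.03363669663667679 [[-0.03020000085234642, 0.06340000033378601], [0.031300000846385956, 0.12939999997615814]] [0.    0.162 0.241]
Vleft tip [-0.0367  0.1138  0.067 ]
Vright tip [0.0428 0.1138 0.067 ]
apexL [-0.0006  0.1317  0.067 ]
apexR [0.005  0.1317 0.067 ]
board back L [-0.0749  0.1781  0.022 ]
board back R [0.0788 0.1782 0.022 ]
```

View pics/s5.png

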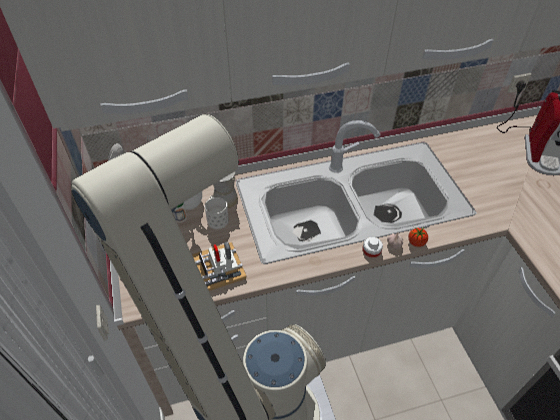

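The board's back edge is at y=0.178, so the frame is good. The lid has run 10 mm past the seat, so the jar has tilted in the fingers. I'll back off, release so that it stands, regrip and push lightly.

```bash
cat >> h.py <<'E'
def lidB(w,z):
    h=cv2.cvtColor(w["frame"],cv2.COLOR_RGB2HSV).astype(int)
    m=((h[...,0]<8)|(h[...,0]>174))&(h[...,1]>90)&(h[...,2]>30)
    cs,_=cv2.findContours(m.astype(np.uint8),0,1); c=cv2.convexHull(max(cs,key=cv2.contourArea))
    P=np.array([inB(plane(w,p,z))[:2] for p in c[:,0].astype(float)],np.float32)
    return np.round([P.min(0),P.max(0)],4).tolist()
E
python3 - <<'E'
from h import *
bot.servo_line(B(0,.080,.1155),velocity=.06); print(st())
bot.servo_line(B(0,.080,.1135),velocity=.03); print(st())
hand.move_gripper(.085); bot.dwell(.3); print(st()); print(lidB(cam("wrist","w6"),.122))
hand.move_gripper(.05,40); print(st()); print(lidB(cam("wrist"),.122))
bot.servo_line(B(0,.080,.1145),velocity=.03); print(st())
for y in np.arange(.081,.0905,.001):
    bot.servo_line(B(0,y,.1145),velocity=.02); s=st(); print(s)
    if s["F"][1]<-3.2: break
print(lidB(cam("wrist","w7"),.122))
E
```

```text
{'t': 16.18, 'B': [-0.0003, 0.0797, 0.1154], 'F': [0.97, 0.22, -3.11], 'w': 0.0632, 'g': 45.2}
{'t': 16.43, 'B': [0.0002, 0.08, 0.1144], 'F': [-2.51, -3.1, 7.44], 'w': 0.0632, 'g': 46.2}
{'t': 17.09, 'B': [0.0, 0.08, 0.1135], 'F': [0.16, -0.15, 0.52], 'w': 0.0849, 'g': 0.0}
[[-0.03009999915957451, 0.04800000041723251], [0.031300000846385956, 0.10939999669790268]]
{'t': 17.48, 'B': [0.0002, 0.0801, 0.1139], 'F': [-1.65, 1.16, 4.8], 'w': 0.0633, 'g': 42.7}
[[-0.031099999323487282, 0.04769999906420708], [0.03099999949336052, 0.10930000245571136]]
{'t': 17.77, 'B': [-0.0004, 0.0799, 0.114], 'F': [0.56, -0.16, -2.35], 'w': 0.0627, 'g': 44.7}
{'t': 18.02, 'B': [-0.0002, 0.081, 0.1142], 'F': [0.26, -0.53, -3.37], 'w': 0.0629, 'g': 44.6}
{'t': 18.27, 'B': [-0.0, 0.0821, 0.1144], 'F': [0.11, 0.78, -3.69], 'w': 0.0632, 'g': 44.6}
{'t': 18.52, 'B': [0.0, 0.0831, 0.1145], 'F': [0.48, 0.07, -3.81], 'w': 0.063, 'g': 44.6}
{'t': 18.77, 'B': [0.0, 0.0841, 0.1145], 'F': [0.33, -0.11, -2.87], 'w': 0.0628, 'g': 44.6}
{'t': 19.02, 'B': [0.0, 0.0851, 0.1145], 'F': [-0.6, 1.08, -3.54], 'w': 0.063, 'g': 44.6}
{'t': 19.27, 'B': [-0.0, 0.0861, 0.1145], 'F': [0.65, 0.6, -3.31], 'w': 0.0631, 'g': 44.6}
{'t': 19.52, 'B': [0.0, 0.0871, 0.1145], 'F': [0.28, -0.7, -3.82], 'w': 0.0628, 'g': 44.6}
{'t': 19.77, 'B': [0.0, 0.088, 0.1145], 'F': [-0.41, 0.51, -2.77], 'w': 0.063, 'g': 44.6}
{'t': 20.02, 'B': [-0.0, 0.0891, 0.1145], 'F': [0.65, 1.2, -3.66], 'w': 0.0632, 'g': 44.6}
{'t': 20.27, 'B': [-0.0, 0.0901, 0.1145], 'F': [-0.11, 0.48, -4.02], 'w': 0.0627, 'g': 44.6}
[[-0.03139999881386757, 0.05719999969005585], [0.030899999663233757, 0.11909999698400497]]
```

No contact by TCP y=0.090, so the earlier stop at about 0.0945 was probably the true V contact: the body is slim and the frame is about 2 mm off. I'll carry on pushing gently.

Run:
```python
from h import *
for y in np.arange(.0915,.099,.001):
    bot.servo_line(B(0,y,.1145),velocity=.02); s=st(); print(s["B"],s["F"])
    if s["F"][1]<-3: break
w=cam("wrist","w7"); print(lidB(w,.122)); print(s["t"])
cv2.imwrite("pics/w7c.png",cv2.resize(w["frame"][80:390,140:420,::-1],None,fx=1.9,fy=1.9,interpolation=cv2.INTER_CUBIC))
```

```text
[-0.0, 0.0916, 0.1145] [-0.19, -0.75, -4.37]
[0.0, 0.0925, 0.1145] [-0.56, -0.13, -4.09]
[0.0001, 0.0934, 0.1145] [0.46, -2.2, -3.11]
[0.0002, 0.0943, 0.1147] [0.76, -3.26, -0.22]
[[-0.031300000846385956, 0.06129999831318855], [0.031099999323487282, 0.12370000034570694]]
21.32
```

View pics/w7c.png

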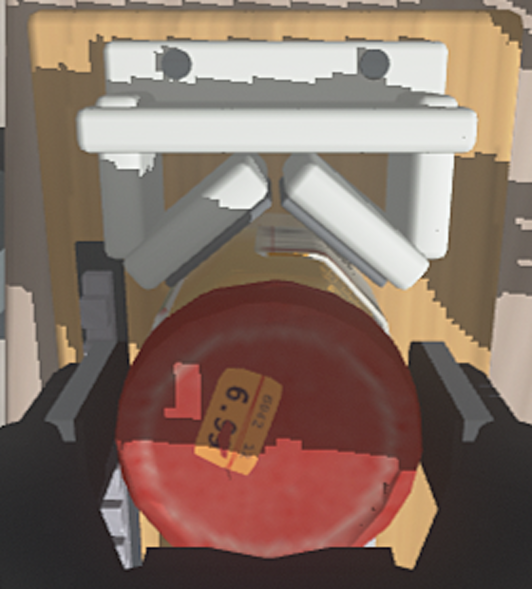

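Contact recurs at TCP y≈0.0935–0.0945, so this is the V, and the jar hangs between its arms. The V centre sits about +2 mm in x. I'll lower, release, retreat and look at the seat and the grips.

Run:
```python
from h import *
bot.servo_line(B(.0015,.0930,.1145),velocity=.03); 
bot.servo_line(B(.0015,.0935,.1132),velocity=.03); print(st())
hand.move_gripper(.085); print(st()); 
bot.servo_line(B(.0015,.0935,.21),velocity=.25); print(lidB(cam("wrist","w8"),.122))
w=dict(np.load("w1.npz")); h=cv2.cvtColor(w["frame"],cv2.COLOR_RGB2HSV).astype(int)
print("cam w1",inB(np.linalg.inv(w["view"])[:3,3]).round(4))
m=((h[...,0]<8)|(h[...,0]>174))&(h[...,1]>120); m[:,:250]=0;m[:,330:]=0;m[280:]=0
v,u=np.nonzero(m); print("red px",u.min(),u.max(),v.min(),v.max())
for p in ((u[v>235].min(),240),(u[v>235].max(),240),(u.mean(),v.max())): print(p,inB(plane(w,np.array(p,float),.112)).round(4))
# look down on the jaw
y=-.12
bot.reach(B(.01,y,.22),QY); w=cam("wrist","w9"); print(st(), inB(np.linalg.inv(w["view"])[:3,3]).round(4))
```

```text
{'t': 21.88, 'B': [0.0016, 0.0935, 0.114], 'F': [-1.41, -2.77, 7.15], 'w': 0.063, 'g': 45.7}
{'t': 22.23, 'B': [0.0017, 0.0937, 0.1132], 'F': [-0.09, 0.29, -0.26], 'w': 0.0847, 'g': 0.0}
[[-0.02879999950528145, 0.05609999969601631], [0.03280000016093254, 0.11999999731779099]]
cam w1 [-0.1336 -0.104   0.4852]
red px 287 298 213 251
(np.int64(289), 240) [ 0.0041 -0.11    0.112 ]
(np.int64(298), 240) [ 0.0052 -0.0997  0.112 ]
(np.float64(292.28025477707007), np.int64(251)) [ 0.018  -0.1076  0.112 ]
{'t': 24.57, 'B': [0.0099, -0.1197, 0.2197], 'F': [0.39, 0.33, 1.36], 'w': 0.085, 'g': 0.0} [-0.0586 -0.1203  0.3446]
```

View pics/w9.png

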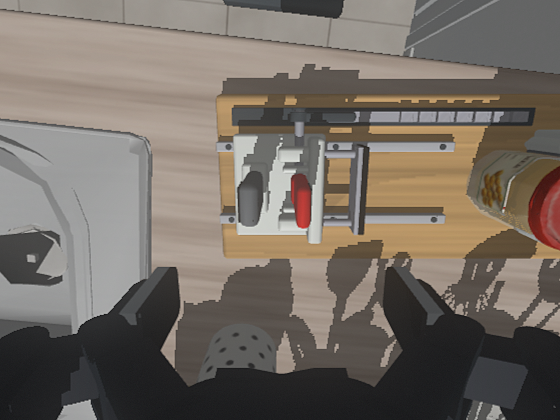

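w9 shows the jar standing in the V at right with its lid at (550,205). The grey grip is at columns 238–262, the red lever at 291–311 and the pad bar at 352–368, and the pawl is in the parking slot at (300,120). I'll cast these to y.

Run:
```python
from h import *
w=dict(np.load("w9.npz")); w1=dict(np.load("w1.npz")); h=cv2.cvtColor(w["frame"],cv2.COLOR_RGB2HSV).astype(int)
m=((h[...,0]<8)|(h[...,0]>174))&(h[...,1]>120)&(h[...,2]>40); m[:,:270]=0;m[:,330:]=0;m[260:]=0
v,u=np.nonzero(m)
for r in range(v.min(),v.max()+1,8): print("red row",r,u[v==r].min(),u[v==r].max(),[inB(plane(w,(float(k),float(r)),.112)).round(4)[:2].tolist() for k in (u[v==r].min(),u[v==r].max())])
f=cv2.cvtColor(w["frame"],cv2.COLOR_RGB2GRAY)
print("row215",f[215,232:272].tolist()); print("row165 pad",f[165,345:375].tolist())
for p,z in (((238,215),.114),((262,215),.114),((368,165),.068),((368,225),.068),((218,100),.022),((223,257),.022)): print(p,inB(plane(w,np.array(p,float),z)).round(4))
# height check of the red lever's far end from two views
print(tri([ray(w,(300.,float(v.max()))),ray(w1,(292.3,251.))]))
```

```text
red row 174 298 301 [[-0.0208, -0.1088], [-0.0208, -0.1067]]
red row 182 291 306 [[-0.0153, -0.1135], [-0.0153, -0.1033]]
red row 190 291 309 [[-0.0097, -0.1135], [-0.0097, -0.1011]]
red row 198 292 310 [[-0.0041, -0.1127], [-0.0041, -0.1003]]
red row 206 294 310 [[0.0016, -0.1113], [0.0017, -0.1002]]
red row 214 296 310 [[0.0074, -0.1098], [0.0074, -0.1]]
red row 222 297 309 [[0.0133, -0.1091], [0.0133, -0.1006]]
row215 [113, 112, 112, 123, 167, 176, 98, 61, 90, 109, 110, 111, 115, 118, 118, 116, 115, 115, 113, 111, 108, 105, 100, 97, 95, 87, 71, 71, 160, 215, 207, 204, 203, 204, 203, 204, 204, 204, 204, 203]
row165 pad [148, 147, 147, 148, 151, 128, 87, 91, 92, 91, 93, 85, 117, 159, 164, 163, 143, 82, 49, 56, 56, 54, 44, 110, 155, 148, 146, 146, 147, 147]
(238, 215) [ 0.0075 -0.1502  0.114 ]
(262, 215) [ 0.0076 -0.1335  0.114 ]
(368, 165) [-0.0208 -0.0506  0.068 ]
(368, 225) [ 0.0296 -0.0473  0.068 ]
(218, 100) [-0.0724 -0.1763  0.022 ]
(223, 257) [ 0.0779 -0.1787  0.022 ]
(array([0.54835797, 0.05052062, 0.12323803]), np.float64(4.3631876406891445e-05))
```

The lever front is at y≈-0.100 and the grey back at -0.150, so grip is at -0.131. The pad at about -0.050 agrees with grip + 81 mm, and the jar now stands with its lid centre at y≈0.088. Next I'll squeeze the lever.

```bash
cat >> h.py <<'E'
def red(save=None):
    """columns of the red lever between the fingers (min, median, max), wrist view"""
    w=cam("wrist",save); h=cv2.cvtColor(w["frame"],cv2.COLOR_RGB2HSV).astype(int)
    m=((h[...,0]<8)|(h[...,0]>174))&(h[...,1]>120)&(h[...,2]>40); m[:,:190]=0; m[:,372:]=0; m[:170]=0
    n,l,s,c=cv2.connectedComponentsWithStats(m.astype(np.uint8))
    if n<2: return None
    k=1+np.argmax(s[1:,4]); return s[k].tolist(),c[k].round(1).tolist()
E
python3 - <<'E'
from h import *
hand.move_gripper(.072,30)
bot.reach(B(.002,-.130,.17),QY); bot.servo_line(B(.002,-.130,.099),velocity=.1); print(st(),red("w10"))
hand.move_gripper(.030,30); print(st(),red("w11")); bot.dwell(.2); print(st())
E
```

```text
{'t': 26.04, 'B': [0.0026, -0.13, 0.0996], 'F': [-0.45, 0.35, 0.52], 'w': 0.0721, 'g': 0.0} ([315, 225, 54, 126, 4275], [342.6, 286.9])
{'t': 26.49, 'B': [0.0028, -0.1304, 0.1012], 'F': [-5.36, -2.3, 20.96], 'w': 0.0399, 'g': 29.0} ([294, 224, 45, 121, 2982], [312.7, 286.0])
{'t': 26.74, 'B': [0.0028, -0.1304, 0.1012], 'F': [-6.41, -2.0, 19.88], 'w': 0.04, 'g': 29.0}
```

Run:
```python
from h import *
bot.servo_line(B(.002,-.130,.1025),velocity=.05); print(st(),red())
hand.move_gripper(.030,40); bot.dwell(.15); print(st(),red("w12"))
```

```text
{'t': 26.99, 'B': [0.0023, -0.1305, 0.1026], 'F': [1.72, -4.97, -5.46], 'w': 0.0393, 'g': 36.6} ([294, 224, 45, 120, 2957], [312.6, 285.2])
{'t': 27.41, 'B': [0.0023, -0.1306, 0.1026], 'F': [1.59, -5.17, -5.07], 'w': 0.0392, 'g': 40.3} ([294, 224, 45, 120, 2986], [312.7, 284.7])
```

Run:
```python
from h import *
bot.servo_line(B(.002,-.10,.1025),velocity=.05); print(st())
bot.servo_line(B(.002,-.048,.1025),velocity=.06); print(st(),red("w13"))
F=[]
y=-.048
for k in range(28):
    y+=.0015; bot.servo_line(B(.002,y,.1025),velocity=.03); s=st(); F.append(s["F"][1]); print(s["t"],s["B"],s["F"],s["w"])
    if k>2 and s["F"][1]<np.median(F[:3])-3.5: break
w=cam("wrist","w14"); print(red())
```

```text
{'t': 28.21, 'B': [0.0023, -0.1003, 0.1026], 'F': [1.64, -4.27, -5.55], 'w': 0.0386, 'g': 40.2}
{'t': 29.23, 'B': [0.0023, -0.0481, 0.1026], 'F': [2.95, -4.1, -4.5], 'w': 0.0387, 'g': 40.2} ([294, 224, 45, 120, 2585], [312.3, 290.3])
29.52 [0.0023, -0.0469, 0.1026] [3.29, -4.19, -5.64] 0.0389
29.77 [0.0023, -0.0454, 0.1026] [3.28, -6.17, -5.47] 0.0391
30.02 [0.0023, -0.044, 0.1026] [2.82, -6.56, -5.07] 0.0391
30.27 [0.0023, -0.0425, 0.1026] [2.32, -5.84, -5.22] 0.0389
30.52 [0.0023, -0.041, 0.1026] [3.76, -6.16, -4.34] 0.0387
30.77 [0.0023, -0.0395, 0.1026] [4.44, -6.6, -4.97] 0.0391
31.02 [0.0023, -0.038, 0.1026] [3.69, -6.63, -5.08] 0.0389
31.27 [0.0023, -0.0365, 0.1026] [3.54, -5.45, -4.84] 0.039
31.52 [0.0023, -0.035, 0.1026] [2.88, -5.73, -4.12] 0.0388
31.77 [0.0023, -0.0335, 0.1026] [3.87, -6.4, -4.66] 0.0391
32.02 [0.0023, -0.032, 0.1026] [3.97, -6.31, -4.68] 0.0391
32.27 [0.0023, -0.0305, 0.1026] [3.44, -5.7, -3.81] 0.0389
32.52 [0.0023, -0.029, 0.1026] [2.75, -7.2, -5.36] 0.0392
32.77 [0.0023, -0.0275, 0.1026] [2.97, -5.6, -4.22] 0.0391
33.02 [0.0023, -0.026, 0.1026] [2.7, -6.71, -4.77] 0.0392
33.27 [0.0023, -0.0245, 0.1026] [3.44, -6.58, -4.35] 0.039
33.52 [0.0023, -0.0234, 0.1026] [3.74, -9.21, -3.63] 0.0389
33.77 [0.0023, -0.0221, 0.1026] [4.03, -9.2, -4.73] 0.039
34.02 [0.0024, -0.0207, 0.1026] [3.43, -11.26, -4.63] 0.0391
([294, 224, 45, 120, 2498], [311.8, 292.3])
```

The pad meets the jar at TCP y≈-0.0225 (jaw≈0.058). I'll press about 3 mm more, let the lever go and take up the gap behind the grey grip.

Run:
```python
from h import *
bot.servo_line(B(.002,-.0185,.1025),velocity=.02); print(st(),red("w15"))
hand.move_gripper(.058,30); bot.dwell(.2); print(st(),red("w16"))
y=-.0185+.006
bot.servo_line(B(.002,y,.1025),velocity=.03); print(st(),red())
for k in range(6):
    y+=.001; bot.servo_line(B(.002,y,.1025),velocity=.02); s=st(); print(s["t"],s["B"],s["F"],red()) 
    if s["F"][1]<-7: break
cam("wrist","w17"); np.save("y.npy",y)
```

```text
{'t': 34.38, 'B': [0.0023, -0.0198, 0.1026], 'F': [3.89, -11.83, -3.96], 'w': 0.0391, 'g': 43.5} ([294, 224, 45, 120, 2489], [311.6, 292.4])
{'t': 34.95, 'B': [0.0019, -0.0184, 0.1026], 'F': [-0.5, 0.4, -0.95], 'w': 0.0579, 'g': 0.0} ([308, 225, 30, 122, 2470], [323.2, 295.4])
{'t': 35.35, 'B': [0.002, -0.0122, 0.1025], 'F': [0.82, 0.18, 0.6], 'w': 0.0579, 'g': 0.0} ([293, 274, 28, 73, 1801], [306.1, 309.6])
35.65 [0.002, -0.0119, 0.1025] [0.85, -3.85, 0.57] ([292, 273, 28, 74, 1804], [305.1, 309.6])
35.95 [0.002, -0.0115, 0.1025] [0.54, -9.66, 0.55] ([292, 274, 28, 73, 1801], [305.1, 309.8])
```

Run:
```python
import cv2,numpy as np
g=[cv2.resize(cv2.imread(f"pics/{n}.png")[60:360,130:530],(400,300)) for n in ("w10","w15","w16","w17")]
cv2.imwrite("pics/m.png",np.vstack([np.hstack(g[:2]),np.hstack(g[2:])]))
```

```text
(no output)
```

View pics/m.png

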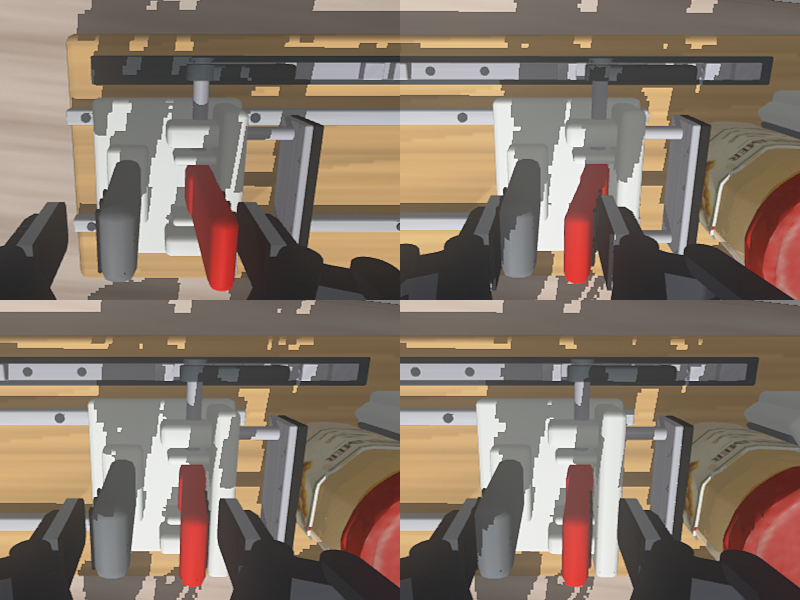

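Montage: the gap from grey grip to red lever is 103 px with the lever free (top left), 58 px squeezed (top right) and about 84 px now (bottom). The pawl is standing on a tooth and the black pad presses on the jar. I'll ease on by pushing the grey grip until the lever swings forward.

Run:
```python
from h import *
y=float(np.load("y.npy")); r0=red()[1][0]; print("r0",r0); ok=False
for k in range(26):
    y+=.0008; bot.servo_line(B(.002,y,.1025),velocity=.02); s=st(); r=red(); d=r[1][0]-r0
    print(s["t"],round(y,4),s["B"][1],s["F"][1],round(d,1))
    if d>6: ok=True; break
    if s["F"][1]<-24: break
np.save("y.npy",y); cam("wrist","w18"); print(ok,red())
```

```text
r0 305.1
36.35 -0.0097 -0.0114 -13.09 0.0
36.65 -0.0089 -0.0111 -17.13 0.0
36.95 -0.0081 -0.0102 -16.58 -0.4
37.25 -0.0073 -0.0096 -16.15 -0.4
37.55 -0.0065 -0.0088 -18.12 -0.4
37.85 -0.0057 -0.0081 -17.43 -0.5
38.15 -0.0049 -0.0073 -18.33 -0.5
38.45 -0.0041 -0.0065 -18.34 -0.4
38.75 -0.0033 -0.0058 -18.31 -0.5
39.05 -0.0025 -0.005 -18.7 -0.5
39.35 -0.0017 -0.0042 -18.5 -0.5
39.65 -0.0009 -0.0033 -18.85 -0.4
39.95 -0.0001 -0.0024 -17.0 0.0
40.25 0.0007 -0.0017 -17.03 0.8
40.55 0.0015 0.0003 -10.26 14.9
True ([298, 225, 41, 123, 2785], [320.0, 296.4])
```

The pawl has dropped: the lever swung 15 px forward and the force fell from 17 N to 10 N. I'll back off, rise clear and check.

Run:
```python
from h import *
y=get_obs()["position"]; y=inB(y)[1]-.004
bot.servo_line(B(.002,y,.1025),velocity=.03); print(st(),red())
bot.servo_line(B(.002,y,.22),velocity=.15); print(st())
bot.servo_line(B(.01,y-.03,.24),velocity=.15); bot.dwell(.3)
w=cam("wrist","w19"); print(st())
h=cv2.cvtColor(w["frame"],cv2.COLOR_RGB2HSV).astype(int)
m=((h[...,0]<8)|(h[...,0]>174))&(h[...,1]>90)&(h[...,2]>40); m[290:]=0
n,l,s,c=cv2.connectedComponentsWithStats(m.astype(np.uint8))
for k in range(1,n):
    if s[k,4]>60:
        v,u=np.nonzero(l==k); P=np.array([inB(plane(w,(float(a),float(b)),.112 if s[k,4]<900 else .122))[:2] for a,b in zip(u,v)]); print(s[k],P.min(0).round(4),P.max(0).round(4))
for n_,p,z in (("TCPgrip",None,0),): print(inB(np.linalg.inv(w["view"])[:3,3]).round(3))
# last upright check from scene camera: lid centre by two views
a=cam("scene","s19"); ha=cv2.cvtColor(a["frame"],cv2.COLOR_RGB2HSV).astype(int)
p=proj(a,B(0.002,.088,.118)); print("expected lid px",p.round(1))
x0,y0=int(p[0])-15,int(p[1])-15; q=ha[y0:y0+30,x0:x0+30]; mm=((q[...,0]<8)|(q[...,0]>174))&(q[...,1]>110)
vv,uu=np.nonzero(mm); print(len(vv),uu.mean()+x0,vv.mean()+y0)
```

```text
{'t': 41.02, 'B': [0.002, -0.0036, 0.1025], 'F': [-0.44, 0.01, 0.04], 'w': 0.0579, 'g': 0.0} ([305, 225, 46, 122, 3493], [328.7, 288.5])
{'t': 42.01, 'B': [0.0014, -0.0037, 0.2191], 'F': [-0.13, 0.09, -0.03], 'w': 0.0581, 'g': 0.0}
{'t': 42.76, 'B': [0.0097, -0.0333, 0.2397], 'F': [-0.27, 0.01, 0.17], 'w': 0.0579, 'g': 0.0}
[ 397  157   91   87 5604] [-0.0313  0.0495] [0.0326 0.1154]
[ 327  170   28   51 1030] [-0.0222 -0.0012] [0.0146 0.0188]
[536 229  24  61 774] [0.0249 0.1723] [0.0759 0.1905]
[-0.059 -0.034  0.365]
expected lid px [159.8 161. ]
231 160.00865800865802 159.26839826839827
```

Run:
```python
from h import *
for n,x in (("w9",.0075),("w19",.0075)):
    w=dict(np.load(n+".npz")); f=w["frame"].astype(int); h=cv2.cvtColor(w["frame"],cv2.COLOR_RGB2HSV).astype(int)
    r=int(round(proj(w,B(x,-.03 if n=="w19" else -.12,.114))[1]))
    g=cv2.cvtColor(w["frame"],cv2.COLOR_RGB2GRAY)[r]
    redc=np.nonzero(((h[r,:,0]<8)|(h[r,:,0]>174))&(h[r,:,1]>120)&(np.arange(560)<380))[0]; redc=redc[redc>230]
    print(n,r,redc.min(),redc.max()); a=redc.min()-75; print(a,g[a:redc.min()].tolist())
    print("lever front",inB(plane(w,(redc.max()+.5,float(r)),.112)).round(4))
```

```text
w9 215 296 310
221 [115, 118, 118, 118, 117, 119, 118, 119, 120, 119, 114, 113, 112, 112, 123, 167, 176, 98, 61, 90, 109, 110, 111, 115, 118, 118, 116, 115, 115, 113, 111, 108, 105, 100, 97, 95, 87, 71, 71, 160, 215, 207, 204, 203, 204, 203, 204, 204, 204, 204, 203, 203, 203, 203, 204, 204, 209, 186, 115, 90, 97, 100, 101, 102, 100, 102, 101, 102, 102, 101, 101, 103, 103, 98, 79]
lever front [ 0.0082 -0.0997  0.112 ]
w19 208 337 353
262 [97, 96, 95, 96, 98, 97, 96, 96, 97, 95, 91, 112, 177, 218, 221, 223, 221, 221, 222, 222, 221, 223, 231, 197, 54, 77, 105, 117, 122, 125, 130, 134, 134, 132, 131, 129, 125, 123, 117, 112, 109, 101, 78, 168, 233, 223, 221, 220, 221, 221, 221, 222, 224, 224, 178, 101, 110, 112, 113, 112, 111, 111, 110, 112, 111, 111, 112, 112, 111, 111, 112, 113, 114, 114, 95]
lever front [0.0082 0.021  0.112 ]
```

The grip-to-lever gap is 49.5 mm, against 48.9 mm when the lever was parked free, so the pawl is right down. The lid is where it should be from two cameras, and the robot is clear.

```bash
python3 -c "
from workcell import *
print(hand_in())"
```

```text
the job is handed in; nothing more can be done
None
```

I clamped the jar upright in the V jaw, with the spring pad pressed in about 11–15 mm of its 26 mm and the pawl locked in a notch, and handed the job in at about 43 s of the 66 s allowed; no verdict was returned.

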